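# Clamp a cap with a sliding jaw and wing nut

### The arm

A 7-joint arm with a two-finger parallel gripper is mounted at the origin on a cart in front of the work surface, level with it; the furniture and walls round the work are solid. World frame = base frame: x ahead of the robot, y to its left, z up, the work surface at z = 0. Lengths are in mm, angles in rad, forces in N, time in s.
With the tool pointing down it reaches from about 425 to 1025 mm from the base axis. Payload 9.4 kg.
Tool frame: the origin (TCP) lies at the very end of the fingers, on their centre line; the grasp point (between the pads) lies 19 mm behind it (arm.tcp_to_grasp is the distance from the TCP to the grasp point, in mm); z points along the fingers, x is the direction in which the jaws open and shut, and the axes are right-handed (so a half turn about z gives the same grasp; the last joint's range is limited). The gripper opens to 85 mm and grips with 20 to 120 N. Pads are 22 mm wide; open, the fingers measure 114 mm over their backs; the gripper's body (76 mm by 85 mm) begins 54 mm behind the grasp point. The pads swing forward as they close: fully open they stand 13 mm farther back than shut.
Start: joints at [-1.371, 0.599, -0.003, 1.599, 0.002, 0.943, -0.08], TCP at [198.131, 697.401, 231.275] pointing down, gripper open.
Joint ranges: [-2.57, 2.57], [-0.35, 1.97], [-1.29, 1.29], [0.11, 2.56], [-1.05, 4.19], [0.11, 1.86], [-2.63, 2.63]. Speed limits (rad/s): [2.22, 2.22, 3.01, 3.01, 3.14, 3.14, 3.14].

### API

Orientations are given as a rotation vector (axis times angle).
In Python, from plant import arm, eoat, get_image, finish_job gives the robot as it stands. Calls block until the motion is done:
- arm.goto(position, orientation): joint-space move of the TCP to a pose.
- arm.servo_line(position, speed=150, rotation=None): straight line of the TCP; rotation=None keeps the orientation; speed is the mean speed in mm/s.
- arm.movej(angles): joint-space move.
- eoat.set_gripper(opening, f_grip=None): finger opening in mm; f_grip is the grip in N (None keeps the last); returns when the fingers have stopped.
- arm.dwell(seconds).
- arm.ik(position, orientation): joint angles nearest the present ones, or None.
- arm.state(): the state.
- get_image(name): name is "scene" or "top" or "wrist"; returns a dict with "frame" (400x640x3 uint8, red, green, blue), "camera_matrix" (3x3 intrinsics, pixels), "dist_coeffs" ([k1, k2, p1, p2, k3] as OpenCV has them; the pictures are not rectified), "R" (3x3) and "t" (3): a world point X has camera coordinates R X + t. Camera axes: x right, y down, z forward; pixel columns grow to the right and rows downward; lengths in mm; the calibration is good to about 2 mm. A picture is of the moment at which its call begins. There is no depth.
A pose or a line that the arm cannot do raises arm.Unreachable and nothing moves.
- finish_job(): hands the job in, once; it reports no verdict.
The state is a dict: "time": time; "joints": joint angles; "joint_velocities": joint speeds; "tau": joint torques, N m; "eef_pos": TCP position; "tool_rot": TCP orientation; "ft_force": force on the tool from outside, world axes, zero at the start; "torque": the same for the moment, N m; "width": finger opening in mm.
Only numpy, scipy, OpenCV 4.12 (cv2) and the standard library are available. Lean on these libraries where they do the work, as an engineer would, in place of code of your own. Each camera call takes 0.05 s, during which the arm holds its last target.

### The job

Clamp the cap that stands in the small bench clamp: push the sliding jaw with your fingertips until the cap is held snugly against the V block, then tighten the wing nut clockwise, stroke by stroke with the fingertips on its wings, until it is fully home. Only push: do not pinch the wings of the nut, do not lift the cap, and leave the two spare caps and the timer where they are.

Things in the scene. Friction and masses are not known exactly. Their poses are not given: they have to be found in the camera images.
- cap_clamp: The clamp, screwed to the bench: an aluminium plate 120 (x) x 220 (y) x 12 mm, y from -125 to +95 mm. Origin on the bench top, z up; at zero yaw x points away from the robot, y to its left (it stands turned up to 0.45 rad). The V block stands at its -y end, the stud with the wing nut at x = 0, y = +45 mm, a sheet guard behind the nut (+x). All lengths given here are along its axes.
- v_corner (a point): Top of the corner of the steel V block on the clamp, at clamp x = 0, y = -103 mm, 42 mm above the bench; the V opens to +y, 120 degrees wide.
- guard_edge (a point): Middle of the free edge of the guard's folded lip, at clamp x = +22 mm, y = +45 mm, 71 mm above the bench. The guard is an upright sheet at x = 50 to 53 mm, y = -1 to +91 mm; its lip, 68 to 71 mm above the bench, covers x = +22 to +53 mm over the nut's rear side. So fingers reach the wings from above only where x is below 22 mm, and cannot go all the way round.
- jaw (a joint): Travel of the sliding jaw towards the V block (clamp's -y), m. 0 is fully back; stiff, takes about 2 to 3 N and stays where it is left. It starts between 0 and 0.012; with the cap snug in the V it reads 0.030 and the cap stops it. Without a cap it could go to 0.040.
- jaw_ear (a point): Point to push, towards the clamp's -y: on the jaw's back (+y) face, on the ear on the robot's side, at clamp x = -56 mm, 30 mm above the bench; moves with the jaw. The jaw is an upright at x = -70 to +30 mm, 14 mm thick, 12 to 45 mm above the bench. Under the nut it carries a flat tongue 32 mm wide between two low rails, tops 19 mm above the bench.
- wing_nut (a joint): Turn of the wing nut, rad; grows as it is tightened (clockwise seen from above). It starts between 0 and 3.1 and is fully home, against a hard stop, at 8.5, so it needs roughly 0.85 to 1.4 turns. Thread 3 mm a turn: it sinks as it turns. Turning takes about 0.06 N m (2 N at 30 mm); it stays where it is left.
- nut_top (a point): Centre of the hub's top, on the nut's axis, 28 mm above the nut's underside (47 mm above the bench when home, up to 4 mm more before). Hub radius 14 mm at the foot, 10 mm at the top.
- wing_tip_a (a point): Middle of the outer end of one wing, 40 mm from the nut's axis; this frame's x axis points outwards along the wing. The two opposite wings are flat upright plates 8 mm thick, reaching 10 to 40 mm from the axis, from 10 to 36 mm above the nut's underside (29 to 55 mm above the bench when home, up to 4 mm more before).
- wing_tip_b (a point): The same point on the opposite wing, 40 mm from the axis the other way (this frame's x axis points inwards).
- wing_trailing: The pair of wing faces that a clockwise (tightening) push acts on; steel, fixed to the nut, origin on the nut's axis at its underside.
- wing_leading: The opposite pair of wing faces, which a pinch of a wing would also press; fixed to the nut, origin as above.
- cap_work: White screw cap standing upright in the clamp between the jaw and the V block: knurled skirt 38 mm across and 17 mm high (contact diameter 35.6 mm), with a narrow nozzle, 34 mm tall in all. Origin at the centre of its underside, z up. Seated in the V its origin is at clamp x = 0, y = -82.5 mm, z = 12 mm.
- spare_cap_1: Red screw cap of the same shape, loose on the bench behind the clamp; bystander. Origin at the centre of its underside.
- spare_cap_2: Second red screw cap, loose on the bench behind the clamp; bystander. Origin at the centre of its underside.
- count_timer: Small white timer 62 x 62 x 22 mm, loose on the bench to the right of the clamp; bystander. Origin at the centre of its underside.
Mind the look-alikes: they are no part of the job. Leave any blue or green look-alike of the cap_work alone.

How it is judged (in metres and radians):
On the way, in this order (a step that is already met when the one before it is completed fails the run):
1. the jaw holds the cap in the V block while the nut is still loose (y of cap_work in the frame of cap_clamp below -0.0795 m and x of cap_work in the frame of cap_clamp between -0.004 and 0.004 m and angle between cap_work's own z axis and vertical below 0.1 rad and value of joint jaw above 0.0275 m and value of joint wing_nut below 7.5 rad), for 0.2 s.
2. the wing nut is fully home (value of joint wing_nut above 8.3 rad), for 0.2 s.
At the end, for the whole second after the job is handed in: The cap stands upright and still (tilt under 0.1 rad), seated in the V within 3 mm along the slide and 4 mm across it; the jaw is within 2.5 mm of its clamped reading (over 0.0275); the wing nut is within 0.2 rad of its stop (over 8.3) (y of cap_work in the frame of cap_clamp below -0.0795 m and x of cap_work in the frame of cap_clamp between -0.004 and 0.004 m and angle between cap_work's own z axis and vertical below 0.1 rad and value of joint jaw above 0.0275 m and value of joint wing_nut above 8.3 rad and linear speed of cap_work below 0.01 m/s); the robot touches nothing.
It fails at once if the cap in the clamp is lifted (more than 6 mm) (z of cap_work in the frame of cap_clamp above 0.018 m).
It fails at once if a wing of the nut is pinched (both faces pressed at once) (contact force between the fingers and wing_trailing above 1 N and contact force between the fingers and wing_leading above 1 N).
It fails at once if the first spare cap is moved more than 15 mm (distance of spare_cap_1 from where it was at the start of the episode above 0.015 m).
It fails at once if the second spare cap is moved more than 15 mm (distance of spare_cap_2 from where it was at the start of the episode above 0.015 m).
It fails at once if the timer is moved more than 15 mm (distance of count_timer from where it was at the start of the episode above 0.015 m).
It also fails if it takes over 67 s, if anything falls off the work surface, if the arm or the gripper's body presses on something with over 40 N, if the wrist force passes 120 N, or if a joint passes its speed limit or range.

## Working session

There is one attempt and no reset: what is moved stays moved. The work goes in short steps, each a Python script; the robot and the scene stay as the last script left them, time stands still between calls to the robot, and variables do not carry over. Pictures are saved under pics/ and viewed, and the job is handed in when it is done.

```bash
ls; mkdir -p pics; python3 - <<'E'
from plant import arm, eoat, get_image
import cv2
for n in ("scene","top","wrist"):
    d=get_image(n); cv2.imwrite(f"pics/{n}0.png",d["frame"][:,:,::-1])
    print(n,d["camera_matrix"],d["dist_coeffs"],d["R"],d["t"])
print(arm.state())
E
```

```text
pics
scene [[445.34381835   0.         322.57025056]
 [  0.         445.34381835 199.75091603]
 [  0.           0.           1.        ]] [-0.077583  0.        0.        0.        0.      ] [[ 0.90363488 -0.42768788  0.0229582 ]
 [-0.1648816  -0.39683859 -0.90295802]
 [ 0.3952949   0.81215898 -0.42911506]] [-519.7244414   165.72839513  646.94096464]
top [[491.56828214   0.         318.35871387]
 [  0.         491.56828214 194.37484308]
 [  0.           0.           1.        ]] [-0.08172329  0.          0.          0.          0.        ] [[ 0.01399287 -0.99894581  0.04372034]
 [-0.99592558 -0.01781955 -0.08840079]
 [ 0.08908668 -0.04230522 -0.99512503]] [-19.79426787 564.98186097 865.34323829]
wrist [[324.75952034   0.         323.71338633]
 [  0.         324.75952034 200.28032616]
 [  0.           0.           1.        ]] [0.00073574 0.         0.         0.         0.        ] [[ 0.27253154  0.96214484 -0.0019659 ]
 [ 0.92915031 -0.26265409  0.26017788]
 [ 0.24981246 -0.0727333  -0.9655587 ]] [-724.12872582  -34.23952418  377.66569155]
{'time': 0.15, 'joints': array([-1.37071005,  0.59995569, -0.00251309,  1.59995703,  0.00181222,
        0.94292331, -0.07979351]), 'joint_velocities': array([ 1.54885152e-03, -9.34633626e-04, -4.40645276e-05, -1.14201795e-03,
        8.20399971e-04,  2.91263700e-03, -1.37192620e-03]), 'tau': array([ 2.58590488e-03, -7.76998186e+01,  1.56653356e+00, -2.58235377e+01,
        1.24703065e-02,  6.85840932e-03,  5.93645154e-06]), 'eef_pos': array([198.04655334, 697.04257337, 230.60153748]), 'tool_rot': array([ 2.50592349e+00,  1.89329100e+00, -1.40815190e-03]), 'ft_force': array([-0.03099761, -0.05881385,  0.22765426]), 'torque': array([ 0.02375612,  0.00032788, -0.01560971]), 'width': 85.65650664927647}
```

View pics/scene0.png

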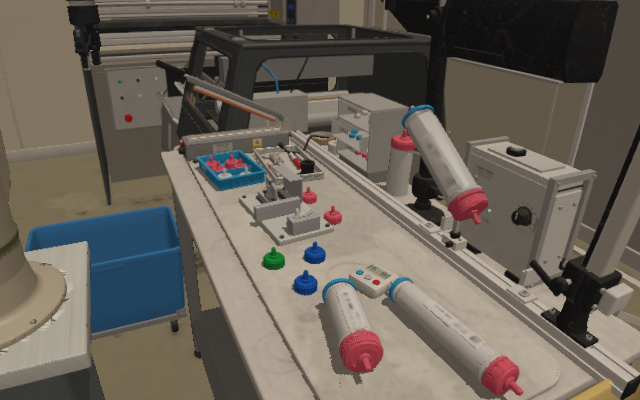

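View pics/top0.png

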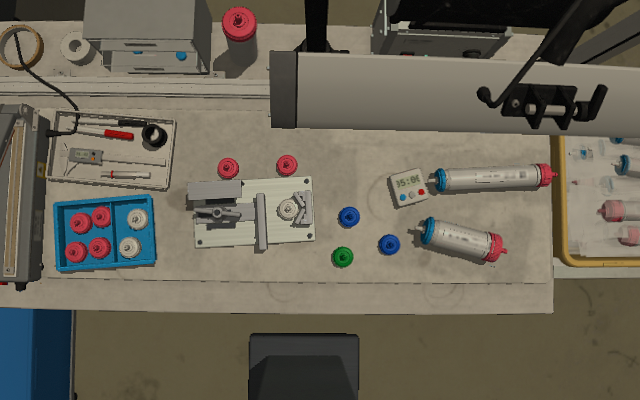

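```bash
python3 -c "
import cv2
a=cv2.imread('pics/top0.png')
cv2.imwrite('pics/top0c.png',cv2.resize(a[90:270,230:430],None,fx=4,fy=4,interpolation=cv2.INTER_CUBIC)[:600])
b=cv2.imread('pics/scene0.png')
cv2.imwrite('pics/scene0c.png',cv2.resize(b[130:280,250:450],None,fx=4,fy=4,interpolation=cv2.INTER_CUBIC))"
python3 -c "
import cv2
a=cv2.imread('pics/top0.png')
cv2.imwrite('pics/top0c.png',cv2.resize(a[145:265,175:335],None,fx=5,fy=5,interpolation=cv2.INTER_CUBIC))"
```

```text
(no output)
```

View pics/top0c.png

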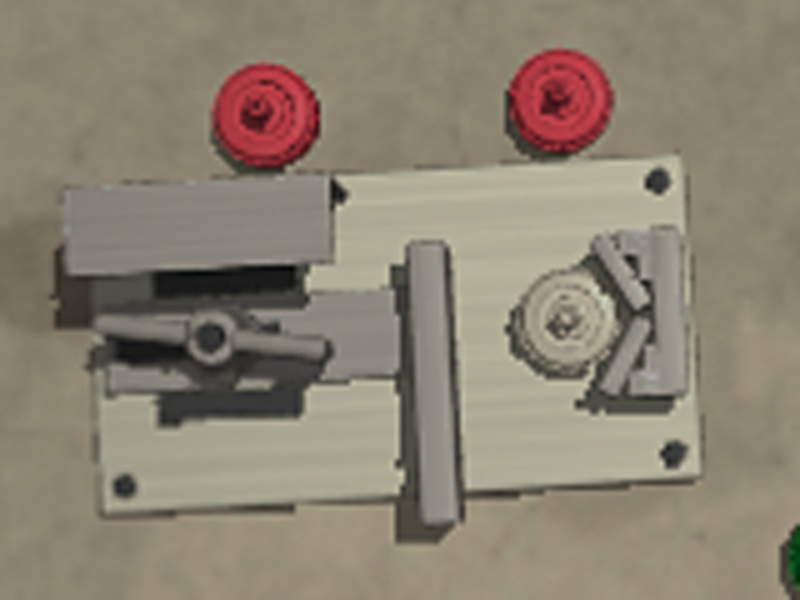

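View pics/scene0c.png

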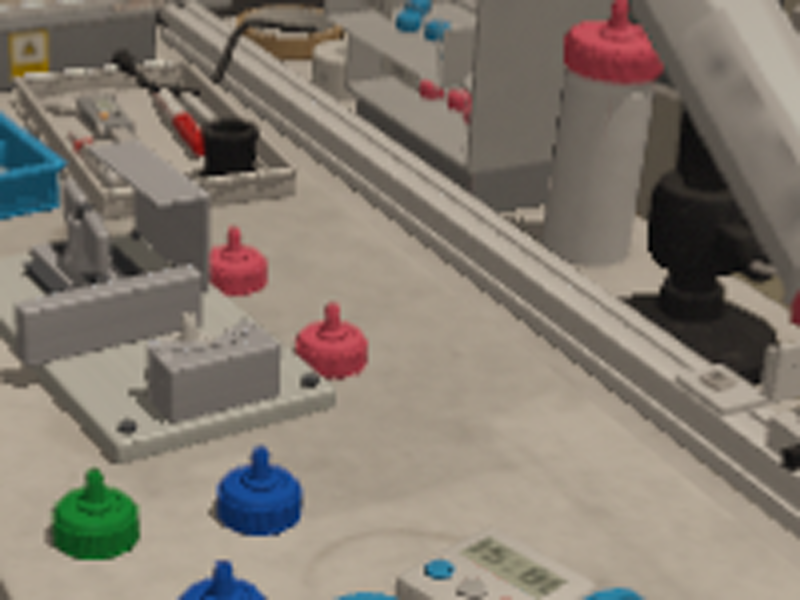

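View pics/wrist0.png

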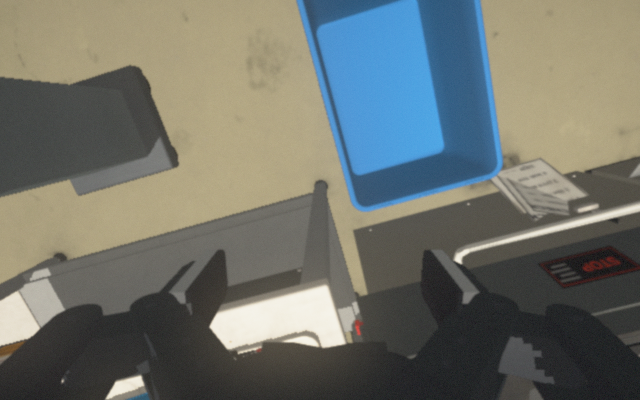

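```bash
cat > h.py <<'E'
import numpy as np, cv2, time
from scipy.optimize import least_squares
from plant import arm, eoat, get_image
def proj(d,P):
    rv,_=cv2.Rodrigues(np.array(d["R"],float))
    return cv2.projectPoints(np.array(P,float).reshape(-1,3),rv,np.array(d["t"],float),np.array(d["camera_matrix"]),np.array(d["dist_coeffs"],float))[0][:,0]
def c2w(p,P):
    P=np.array(P,float).reshape(-1,3);c,s=np.cos(p[2]),np.sin(p[2])
    return np.c_[p[0]+c*P[:,0]-s*P[:,1],p[1]+s*P[:,0]+c*P[:,1],P[:,2]]
def fit(d,P,px,x0=(500,100,0)):
    f=lambda p:(proj(d,c2w(p,P))-px).ravel()
    r=least_squares(f,x0,x_scale=[1,1,.01],loss='soft_l1'); return r.x,r.fun.reshape(-1,2)
def ray(d,px,z):
    n=cv2.undistortPoints(np.array(px,float).reshape(-1,1,2),np.array(d["camera_matrix"]),np.array(d["dist_coeffs"],float))[:,0]
    R=np.array(d["R"]);t=np.array(d["t"]);C=-R.T@t
    D=np.c_[n,np.ones(len(n))]@R
    return C+D*((z-C[2])/D[:,2])[:,None]
def snap(n,name):
    d=get_image(n); cv2.imwrite(f"pics/{name}.png",d["frame"][:,:,::-1]); return d
E
python3 - <<'E'
from h import *
d=get_image("top")
P=[(-60,95,12),(-60,-125,12),(60,-125,12),(22,91,71),(22,-1,71),(53,-1,71),(53,91,71),(0,-103,42)]
u=np.array([(102,515),(700,478),(683,157),(65,275),(333,262),(331,175),(63,187),(645,310)],float)
px=np.array([175,145])+(u+.5)/5-.5
p,r=fit(d,P,px);print("top",p,r.round(2).tolist())
def T(q,z): return ray(d,np.array([175,145])+(np.array(q,float)+.5)/5-.5,z)
def w2c(W): 
    c,s=np.cos(p[2]),np.sin(p[2]);v=W[:,:2]-p[:2];return np.c_[c*v[:,0]+s*v[:,1],-s*v[:,0]+c*v[:,1]]
print("nut",w2c(T([(210,335)],49)));print("wing ends top",w2c(T([(95,325),(328,348)],57)))
print("cap",w2c(T([(566,318)],46)));print("jaw top back near/far, front", w2c(T([(424,522),(410,245),(455,520),(447,243)],45)))
d=get_image("scene")
u=np.array([(100,145),(207,205),(120,460),(333,400),(155,350),(278,325)],float)
E
```

```text
top [5.32411285e+02 1.21821916e+02 7.49781897e-02] [[-0.49, 0.03], [0.9, 0.23], [0.38, -0.74], [0.14, 0.39], [0.39, -0.08], [-0.06, -0.65], [-0.13, -0.03], [-1.89, 0.76]]
nut [[ 0.73763323 46.17235124]]
wing ends top [[ 5.98261021 84.53296819]
 [-6.62157645  4.33656501]]
cap [[ -0.30979377 -78.39411708]]
jaw top back near/far, front [[-68.77138184 -24.79956101]
 [ 28.70349064 -24.88123904]
 [-68.72289963 -35.64631334]
 [ 28.66834553 -37.93484108]]
```

```bash
cat >> h.py <<'E'
from scipy.spatial.transform import Rotation as Ro
P0=np.array([532.41,121.82,0.075])
def rot(a): # clamp-frame angle of tool x
    a=a+P0[2]; c,s=np.cos(a),np.sin(a)
    return Ro.from_matrix([[c,s,0],[s,-c,0],[0,0,-1]]).as_rotvec()
def W(x,y,z): return c2w(P0,[(x,y,z)])[0]
def fc(st=None): # force in clamp axes
    f=np.array((st or arm.state())["ft_force"]); c,s=np.cos(P0[2]),np.sin(P0[2])
    return np.array([c*f[0]+s*f[1],-s*f[0]+c*f[1],f[2]])
def pc(st=None):
    v=np.array((st or arm.state())["eef_pos"]);c,s=np.cos(P0[2]),np.sin(P0[2]);w=v[:2]-P0[:2]
    return np.array([c*w[0]+s*w[1],-s*w[0]+c*w[1],v[2]])
E
python3 - <<'E'
from h import *
for (x,y,z,a) in [(-56,0,250,0),(-56,0,24,0),(-56,-42,24,0)]+[(-12,20,40,np.pi/2-np.radians(q)) for q in (20,90,210)]:
    print(arm.ik(W(x,y,z),rot(a)))
arm.goto(W(-56,0,230),rot(0)); print(arm.state()["time"],pc())
snap("wrist","w1"); snap("scene","s1")
eoat.set_gripper(0); s=arm.state(); print(s["time"],pc(),fc(),s["width"])
E
```

```text
[-0.67154867  0.31106025  0.40929381  2.12110772 -0.18125682  0.74189634
 -0.07061792]
[-0.42062165  0.68665088  0.09180995  2.28218635 -0.32299942  0.18414861
  0.04336359]
[-0.32631035  0.68385236  0.07686519  2.29329453 -0.28606742  0.1727845
  0.09034982]
[-0.35106065  0.67355897 -0.02853187  2.16567294  0.05966037  0.30306608
  0.86641936]
[-0.47616009  0.68232895  0.15538937  2.17378079 -0.32892599  0.30692285
  0.03439541]
[-0.72107598  0.75149399  0.5362782   2.18922246 -0.93938744  0.44688206
 -1.44131221]
2.5417 [-55.79991379   1.08230361 229.89076227]
3.4083 [-5.59709993e+01 -2.15202170e-02  2.30020637e+02] [-0.09311871 -0.04496993 -0.24002102] -0.10398852726017604
```

View pics/w1.png

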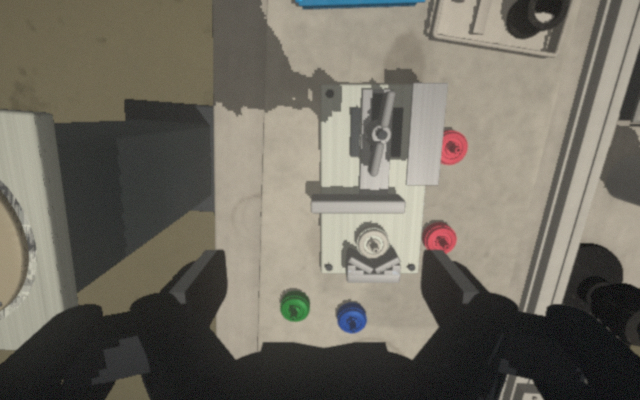

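View pics/s1.png

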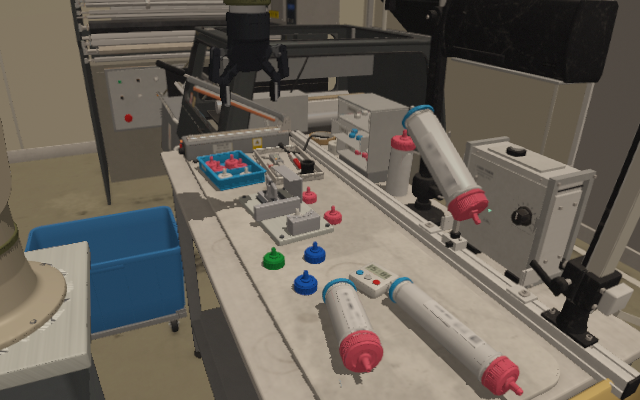

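```bash
python3 - <<'E'
from h import *
d=snap("wrist","w2")
P=[(-60,95,12),(-60,-125,12),(60,-125,12),(22,91,71),(22,-1,71),(53,-1,71),(53,91,71),(0,-103,42),(0,45,50),(-70,-25,45),(30,-25,45)]
q=proj(d,c2w(P0,P));print(q.round(1).tolist())
f=d["frame"][:,:,::-1].copy()
f=cv2.resize(f[70:290,290:470],None,fx=3,fy=3,interpolation=cv2.INTER_CUBIC)[:600]
for a in q: cv2.drawMarker(f,tuple(((a-[290,70]+.5)*3-.5).round().astype(int).tolist()),(0,0,255),cv2.MARKER_CROSS,10,1)
cv2.imwrite("pics/w2c.png",f)
E
```

```text
[[320.1, 83.6], [320.5, 274.2], [418.7, 274.3], [413.2, 82.7], [406.2, 185.6], [438.9, 185.7], [448.7, 82.7], [374.0, 269.3], [381.4, 134.7], [310.4, 202.6], [406.2, 202.7]]
```

View pics/w2c.png

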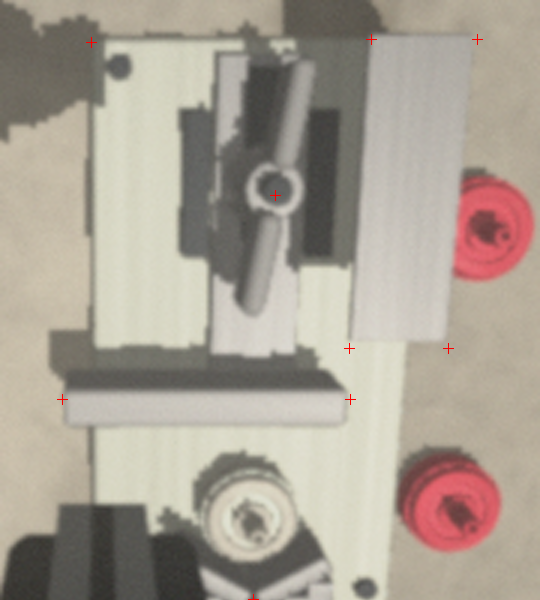

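View pics/w2.png

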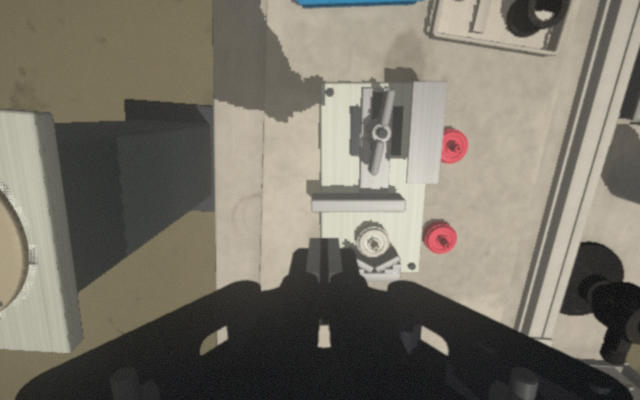

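```bash
python3 - <<'E'
from h import *
arm.servo_line(W(-56,0,60),speed=200,rotation=rot(0))
arm.servo_line(W(-56,0,25),speed=80)
arm.dwell(0.2); f0=fc(); print(arm.state()["time"],pc(),f0)
y=0
while y>-46:
    y-=3 if y>-30 else 1.5
    arm.servo_line(W(-56,y,25),speed=40)
    f=fc()-f0; print(y,pc().round(1),f.round(1))
    if f[1]>12: break
print(arm.state()["time"])
snap("top","t3");snap("scene","s3")
E
python3 -c "
import cv2
a=cv2.imread('pics/t3.png');cv2.imwrite('pics/t3c.png',cv2.resize(a[145:265,175:335],None,fx=5,fy=5,interpolation=cv2.INTER_CUBIC))
a=cv2.imread('pics/s3.png');cv2.imwrite('pics/s3c.png',cv2.resize(a[100:250,200:400],None,fx=4,fy=4,interpolation=cv2.INTER_CUBIC))"
```

```text
5.2417 [-55.71511081   0.06208597  25.44357223] [-0.07381705 -0.14030202  0.31756697]
-3 [-55.9  -3.3  25.2] [-0.1  1.2 -0.9]
-6 [-56.   -6.3  25. ] [ 0.3  0.2 -0.6]
-9 [-56.   -9.2  25. ] [ 0.   0.1 -1. ]
-12 [-56.  -12.2  25. ] [-0.3  0.8 -1.1]
-15 [-56.  -15.2  25. ] [0.2 0.4 0.2]
-18 [-56.  -18.3  25. ] [ 0.4 -0.3 -0.2]
-21 [-56.  -21.4  25. ] [ 1.3 -0.3 -0.3]
-24 [-56.  -24.4  25. ] [ 0.9  0.1 -0.2]
-27 [-56.  -27.3  25. ] [ 0.5  0.1 -0.1]
-30 [-56.  -30.4  25. ] [-0.9  0.2 -0.2]
-31.5 [-56.  -31.6  25. ] [ 1.4  0.8 -0.2]
-33.0 [-56.  -33.1  25. ] [-0.1  1.3 -1.2]
-34.5 [-56.  -34.6  25. ] [-0.2  0.8 -0.5]
-36.0 [-56.  -36.2  25. ] [0.1 1.  0. ]
-37.5 [-56.  -37.7  25. ] [-0.5  1.6  0.2]
-39.0 [-56.  -38.1  25. ] [-0.7  5.3  0.1]
-40.5 [-56.  -38.2  25. ] [-0.1 10.6  0.7]
-42.0 [-56.  -38.4  25. ] [-0.4 15.3  0.9]
9.7417
```

View pics/t3c.png

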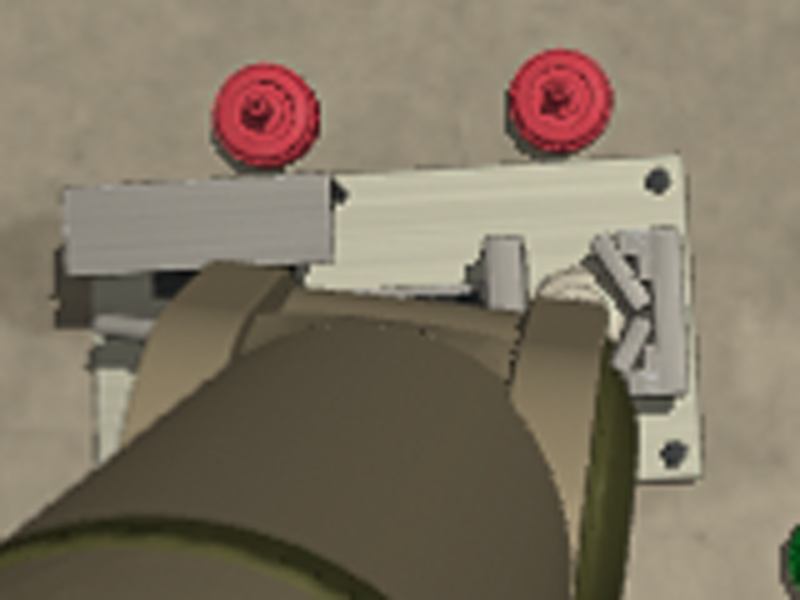

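View pics/s3c.png

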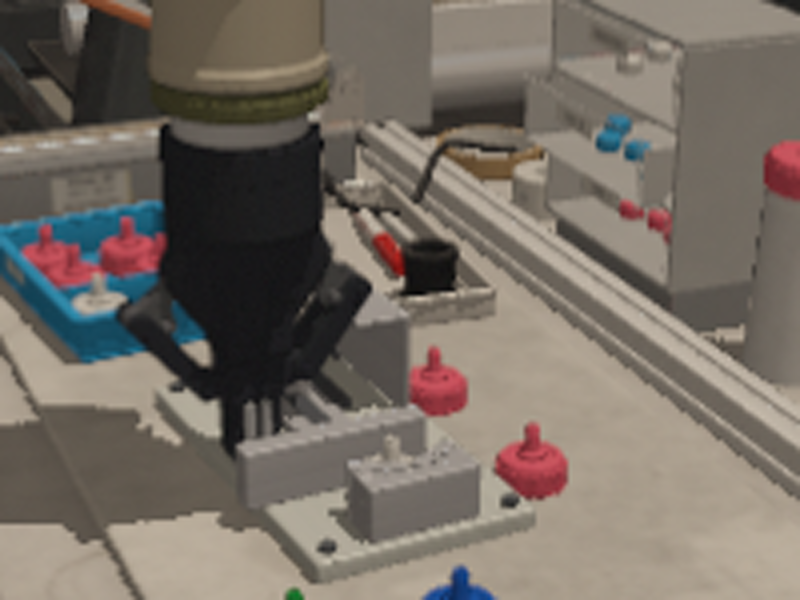

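```bash
cat >> h.py <<'E'
P0[1]+=1.2
N=np.array([0.,45.])
def pose(phi,z,r=30,off=15.5):
    q=np.radians(phi);e=np.array([-np.sin(q),-np.cos(q)]);t=np.array([-np.cos(q),np.sin(q)])
    p=N+r*e-off*t
    return W(p[0],p[1],z),rot(np.pi/2-q)
def tang(phi,f):
    q=np.radians(phi);t=np.array([-np.cos(q),np.sin(q)]);e=np.array([-np.sin(q),-np.cos(q)])
    return -(f[:2]@t), f[:2]@e
def sweep(a,b,z=40,step=8,speed=60,lim=25,f0=np.zeros(3)):
    phi=a
    while phi<b:
        phi=min(b,phi+step); p,r=pose(phi,z); arm.servo_line(p,speed=speed,rotation=r)
        s=arm.state(); T=tang(phi,fc(s)-f0)
        v=pc(s)[:2]-N
        # actual finger angle
        act=np.degrees(np.arctan2(-v[0],-v[1]))%360+np.degrees(np.arctan2(15.5,30))
        print(phi,"act",round(act%360,1),"T,rad",np.round(T,1),"fz",round(fc(s)[2]-f0[2],1),round(s["time"],2))
        if T[0]>lim: return phi,True
    return phi,False
def line(phi,z,speed): 
    p,r=pose(phi,z); arm.servo_line(p,speed=speed,rotation=r)
E
python3 - <<'E'
from h import *
arm.servo_line(W(-56,-25,25),speed=80); arm.servo_line(W(-56,-20,110),speed=200)
line(120,110,120); line(160,80,60); line(160,40,80); arm.dwell(.15)
f0=fc(); print(f0,arm.state()["time"])
print(sweep(160,210,f0=f0))
line(198,40,40); line(198,110,120); 
print(arm.state()["time"],arm.state()["joints"])
snap("wrist","w4");snap("top","t4");snap("scene","s4")
E
python3 -c "
import cv2
a=cv2.imread('pics/t4.png');cv2.imwrite('pics/t4c.png',cv2.resize(a[145:265,175:335],None,fx=5,fy=5,interpolation=cv2.INTER_CUBIC))"
```

```text
[-0.15338893 -0.91273798 -0.48345895] 13.175
168 act 168.4 T,rad [0.3 0.5] fz 0.0 13.47
176 act 175.8 T,rad [1.1 0.5] fz 0.4 13.76
184 act 183.5 T,rad [-0.2  1.3] fz 1.4 14.05
192 act 191.4 T,rad [1.2 0.6] fz 0.5 14.34
200 act 199.4 T,rad [0.8 1. ] fz 1.5 14.63
208 act 207.7 T,rad [1.4 1.3] fz 0.5 14.93
210 act 209.6 T,rad [1.8 1.1] fz -0.3 15.18
(210, False)
16.2667 [-0.95055308  0.70012074  0.75034584  2.11643551 -0.82066612  0.64427163
 -1.43171599]
```

View pics/w4.png

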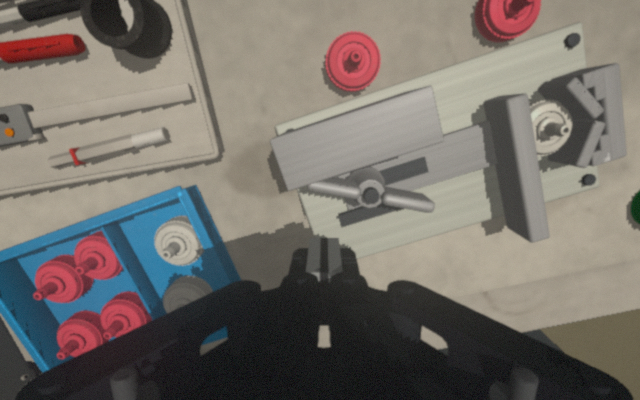

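View pics/t4c.png

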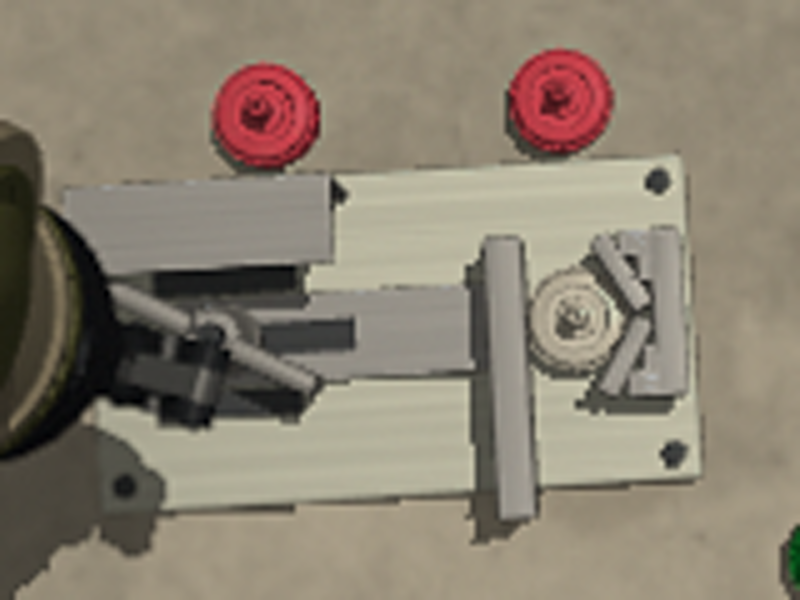

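```bash
python3 - <<'E'
from h import *
line(110,85,40); line(23,80,40); arm.dwell(.1); f0=fc(); print(f0,pc(),arm.state()["time"])
p,r=pose(23,60)
line(23,62,60); print((fc()-f0).round(1)); line(23,40,60); print((fc()-f0).round(1))
print(sweep(23,210,f0=f0,step=10))
line(198,40,40); line(198,100,120); 
print(arm.state()["time"])
snap("top","t5")
E
python3 -c "
import cv2
a=cv2.imread('pics/t5.png');cv2.imwrite('pics/t5c.png',cv2.resize(a[145:265,175:335],None,fx=5,fy=5,interpolation=cv2.INTER_CUBIC))"
```

```text
[-0.33129851 -0.29516893 -0.943101  ] [ 2.46035437 11.49817102 80.01725844] 19.8667
[-0.   0.9  0.4]
[0.6 0.2 0.9]
33 act 32.8 T,rad [ 0.7 -0.3] fz 1.7 21.16
43 act 42.8 T,rad [0.5 0.5] fz 0.7 21.48
53 act 52.9 T,rad [-0.1  0.2] fz 1.4 21.81
63 act 63.0 T,rad [ 0.3 -0.6] fz 0.2 22.13
73 act 73.0 T,rad [0.2 0. ] fz 0.8 22.46
83 act 82.9 T,rad [-0.9 -0.4] fz 1.2 22.78
93 act 92.9 T,rad [ 0.5 -0.3] fz 0.7 23.11
103 act 102.9 T,rad [-0.2 -0.1] fz 1.0 23.43
113 act 112.9 T,rad [-0.8 -0.6] fz 1.3 23.76
123 act 122.9 T,rad [-0.4 -0.4] fz 1.1 24.08
133 act 132.9 T,rad [-0.5 -0.5] fz 1.8 24.41
143 act 142.9 T,rad [-1.1 -1.5] fz 1.0 24.73
153 act 152.9 T,rad [-0.4  0.9] fz 0.7 25.06
163 act 162.8 T,rad [0.5 0.6] fz 0.0 25.38
173 act 172.8 T,rad [ 0.6 -1.1] fz 0.6 25.71
183 act 182.8 T,rad [-0.5  1. ] fz 0.1 26.03
193 act 192.9 T,rad [0.  0.7] fz 0.6 26.36
203 act 203.0 T,rad [-0.1  0.6] fz 0.7 26.68
210 act 210.0 T,rad [0.6 0.8] fz 1.1 26.96
(210, False)
27.9667
```

View pics/t5c.png

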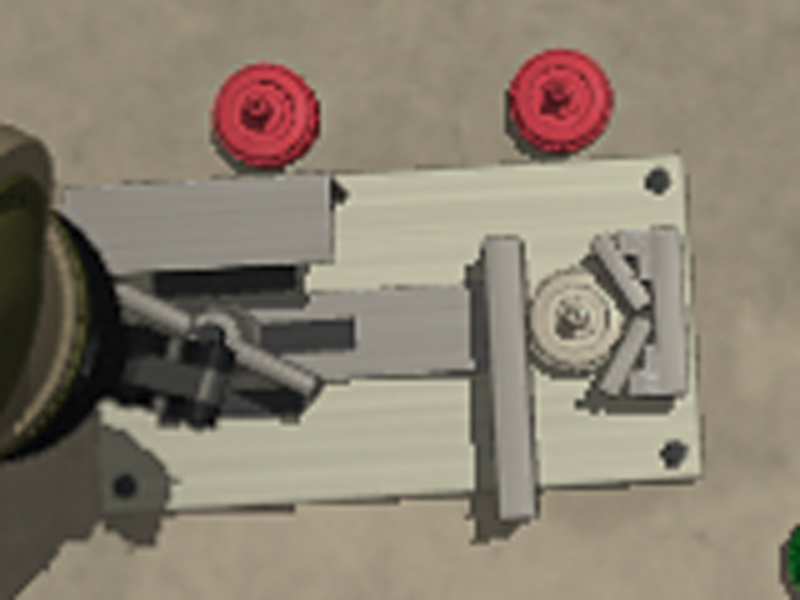

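```bash
python3 - <<'E'
from h import *
line(110,85,40); line(23,80,40); arm.dwell(.1); f0=fc(); print(arm.state()["time"])
line(23,40,60); print((fc()-f0).round(1))
print(sweep(23,113,f0=f0,step=10,lim=12))
snap("wrist","w6");snap("scene","s6");print(arm.state()["time"])
E
python3 -c "
import cv2
a=cv2.imread('pics/s6.png');cv2.imwrite('pics/s6c.png',cv2.resize(a[100:250,200:400],None,fx=4,fy=4,interpolation=cv2.INTER_CUBIC))"
```

```text
31.4667
[ 0.2 -0.2 -0.9]
33 act 32.6 T,rad [ 0.6 -0.4] fz -0.5 32.61
43 act 42.8 T,rad [ 0.2 -0.6] fz -0.6 32.93
53 act 52.9 T,rad [ 0.3 -0.5] fz -0.6 33.26
63 act 63.0 T,rad [1.5 0. ] fz -0.7 33.58
73 act 73.0 T,rad [-0.1  0.3] fz 1.1 33.91
83 act 83.0 T,rad [0.5 0. ] fz -1.2 34.23
93 act 93.0 T,rad [ 0.2 -0.1] fz -0.3 34.56
103 act 103.0 T,rad [-0.7 -0.8] fz 0.7 34.88
113 act 112.9 T,rad [ 0.8 -0.7] fz -0.6 35.21
(113, False)
35.3083
```

View pics/w6.png

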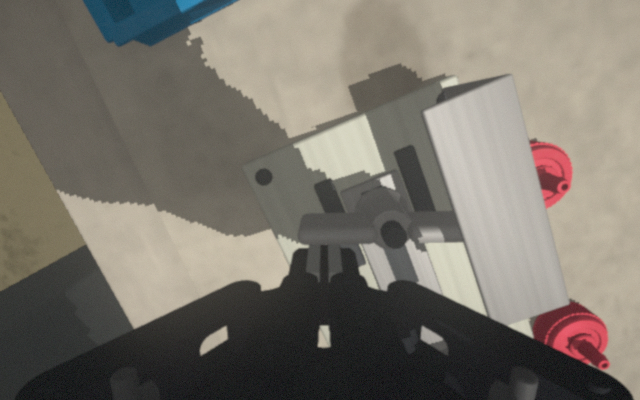

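View pics/s6c.png

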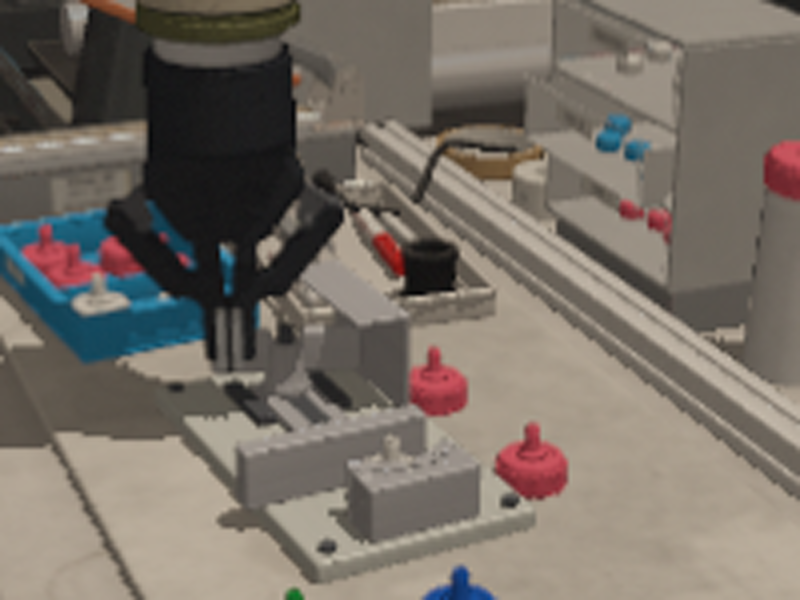

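```bash
python3 - <<'E'
from h import *
f0=fc()
phi,hit=sweep(113,210,f0=f0,step=8,lim=12)
print(phi,hit)
if not hit:
    line(198,40,60); line(198,80,120);line(110,80,45); line(23,80,45); arm.dwell(.1); f0=fc()
    line(23,40,80)
    print(sweep(23,140,f0=f0,step=9,lim=12))
print(arm.state()["time"])
snap("wrist","w7")
E
```

```text
121 act 121.0 T,rad [ 1.2 -0.5] fz 0.9 35.6
129 act 129.0 T,rad [0.9 0.4] fz 0.6 35.89
137 act 137.0 T,rad [0.6 0. ] fz 0.5 36.18
145 act 144.9 T,rad [1.7 0.4] fz 1.1 36.48
153 act 152.9 T,rad [ 1.5 -0.6] fz 1.7 36.77
161 act 160.9 T,rad [ 1.1 -1. ] fz -0.5 37.06
169 act 168.9 T,rad [ 1.1 -0.3] fz 1.0 37.35
177 act 176.9 T,rad [0.8 0.2] fz -0.2 37.64
185 act 184.9 T,rad [ 1.5 -0.6] fz 0.3 37.93
193 act 192.9 T,rad [1.  0.1] fz 0.4 38.23
201 act 201.0 T,rad [1.2 0.3] fz 0.6 38.52
209 act 209.0 T,rad [ 0.3 -0.7] fz 0.4 38.81
210 act 209.7 T,rad [ 1.5 -0.5] fz 1.2 39.06
210 False
32 act 31.5 T,rad [ 0.1 -0.8] fz 1.2 44.31
41 act 39.0 T,rad [ 5.  -0.5] fz 0.5 44.62
50 act 41.6 T,rad [17.5 -0.9] fz -1.9 44.92
(50, True)
44.925
```

View pics/w7.png

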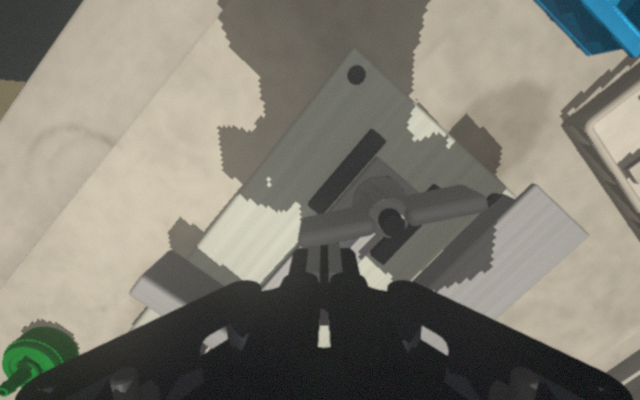

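```bash
python3 - <<'E'
from h import *
f0=fc(); 
line(41,40,40); arm.dwell(.1); s=arm.state(); print(pc(s),fc(s))
line(22,40,50); arm.dwell(.1); print(fc()); line(23,90,120)
line(60,160,100); arm.servo_line(W(-150,60,230),speed=250); arm.dwell(.1)
s=arm.state(); print(s["time"],pc(s),fc(s))
snap("top","t8");snap("scene","s8");snap("wrist","w8")
E
python3 -c "
import cv2
a=cv2.imread('pics/t8.png');cv2.imwrite('pics/t8c.png',cv2.resize(a[145:265,175:335],None,fx=5,fy=5,interpolation=cv2.INTER_CUBIC))
a=cv2.imread('pics/s8.png');cv2.imwrite('pics/s8c.png',cv2.resize(a[130:280,230:430],None,fx=4,fy=4,interpolation=cv2.INTER_CUBIC))"
```

```text
[-7.17340548 11.66229995 40.23200005] [ 4.42731424 -4.7601443   0.59335207]
[0.30690231 0.64424549 0.95535057]
48.2917 [-148.92364055   59.61933146  229.37277587] [ 1.15712635 -0.13599165  0.20780879]
```

View pics/t8c.png

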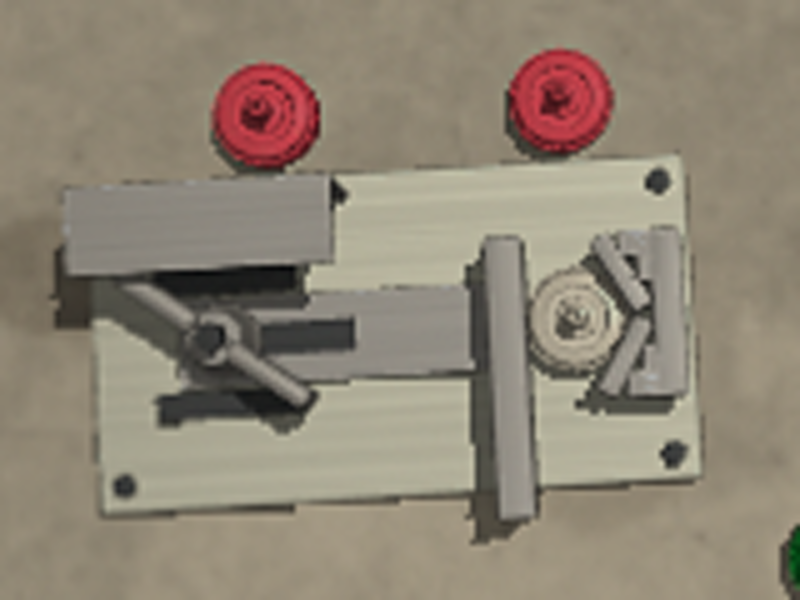

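View pics/s8c.png

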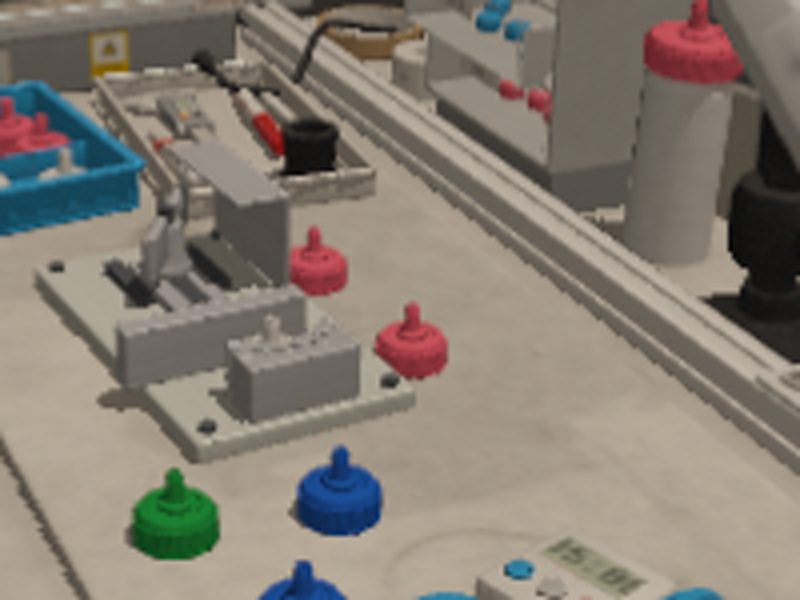

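View pics/w8.png

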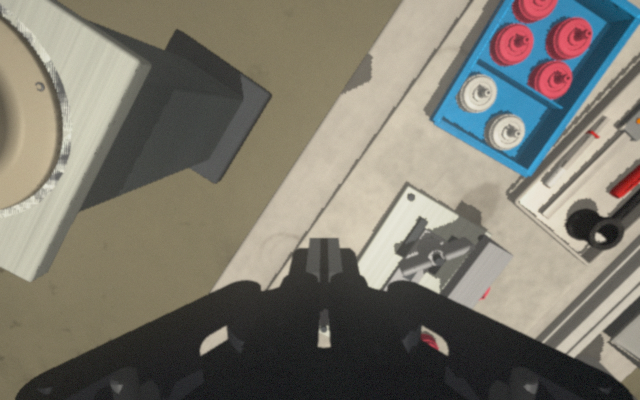

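```bash
python3 -c "
from plant import *
finish_job(); print(arm.state()['time'])"
```

```text
the job is handed in; nothing more can be done
the job is handed in; nothing more can be done
```

The cap is clamped against the V block and the wing nut is tightened to its stop. I handed the job in at about 48 s of the allowed 67 s. No verdict is reported, so this rests on my own checks.

- **Jaw:** I pushed the ear with closed fingertips until the resistance rose to about 15 N with the jaw no longer moving. In the top view the jaw had travelled about 26 mm from a start of about 4 mm, which puts it near the clamped reading of 30 mm. The cap stands upright in the V at y ≈ -82 mm, where seated is -82.5 mm.
- **Wing nut:** I pushed one wing at a time, always on the tightening face, in four strokes totalling about 385 to 390° (6.8 rad). In the last stroke the wing stopped turning. The force rose to 17.5 N against the roughly 2 N needed to turn it, which I take as the hard stop. I have no direct reading of the nut's angle to confirm it.
- **At hand-in:** The arm was clear of the clamp at 230 mm height. In the last pictures the two spare caps and the timer are where they started.

One measurement disagreed. The wrist picture and the jaw contact put the clamp 1 to 2 mm further to +y than the top camera did. I shifted my clamp frame by 1.2 mm before working the nut.

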